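# Load the carver's caddy and roll it to its parking mark

### The arm

A 6-joint arm with a two-finger parallel gripper is mounted at the origin on the work surface. World frame = base frame: x ahead of the robot, y to its left, z up, the work surface at z = 0. Lengths are in mm, angles in rad, forces in N, time in s.
With the tool pointing down it reaches from about 275 to 850 mm from the base axis. Payload 5.2 kg.
Tool frame: the origin (TCP) lies where the fingers leave the gripper's body, on its centre line; the fingertips stand 73 mm ahead of it and the grasp point (between the pads) lies 54 mm ahead of it (grasp_offset is the distance from the TCP to the grasp point, in mm); z points along the fingers, y is the line along which they close (so a half turn about z gives the same grasp; the last joint's range is limited). The gripper opens to 85 mm and grips with 20 to 120 N. Pads are 22 mm wide; open, the fingers measure 114 mm over their backs; the gripper's body (76 mm by 85 mm) begins 54 mm behind the grasp point. The pads swing forward as they close: fully open they stand 13 mm farther back than shut.
Start: joints at [1.026, 0.259, 1.535, -0, 1.348, -0.203], TCP at [184.33, 518.197, 303.91] pointing down, gripper open.
Joint ranges: [-3.14, 3.14], [-0.91, 2.08], [0.19, 2.58], [-1.22, 4.36], [0.22, 2.71], [-3.12, 3.12]. Speed limits (rad/s): [2.57, 2.57, 3.14, 3.14, 3.14, 3.14].

### API

Orientations are given as a 3x3 rotation matrix whose columns are the frame's x, y, z axes.
In Python, from cell import * gives the robot as it stands. The module is installed in compiled form; this text tells all that it offers.
- The arm moves only by the shell command python3 -m crank 'ROWS' [FORCE]. ROWS is text: rows parted by semicolons, each of 7 numbers parted by spaces: the opening, from 0 (shut) to 1 (fully open), then the shift along the world's x, y, z in cm, then the turn, a rotation vector about the world's x, y, z in degrees. In form: gripper x y z rx ry rz; .... A call has 1 to 20 rows; each row is the pose to reach, as a shift and turn from the pose commanded when the call began; what a row does not reach only later rows make up. A row lasts 1/8 s, in which the tool goes at most 62.5 mm and 10.7 degrees, less where a joint would pass 70% of its speed; a pose out of reach is approached as far as the arm can. A call with a gripper value outside its range is refused whole. The fingers move at their own pace and stop on an object; FORCE is the grip in N (left out, the last holds). Time passes only in rows, so rows that repeat a pose let the fingers close. It gives the time, the measured TCP pose, the force, the opening and the grip force at its end, in the units of the state.
- sense(): the state, without advancing time (a new reading comes with each control period).
- read_camera(name): name is "scene" or "top" or "wrist"; returns (picture, depth): 420x560x3 uint8, red, green, blue; 420x560 float32, mm along the optical axis (not along the pixel's ray), 0 where there is no reading.
- camera_info(name): a dict with "fov_y" (degrees; the focal length in pixels is half the picture's height over the tangent of half this angle, whatever the lens; pixels are square), "cx", "cy" (the principal point, pixels), "R" (3x3) and "t" (3): a world point X has camera coordinates R X + t; the wrist camera has in their place "T_tool_cam" (4x4, takes a point from camera to tool coordinates, whose origin is the TCP and whose axes are the flange's). Camera axes: x right, y down, z forward; pixel columns grow to the right and rows downward; lengths in mm; the calibration is good to about 2 mm. A picture is of the moment at which its call begins: read the wrist's pose just before it. camera_info takes no time and is no camera call.
- finish_job(): hands the job in; it is judged then, once.
The state is a dict: "clock": time; "joint_pos": joint angles; "qvel": joint speeds; "effort": joint torques, N m; "tool_pos": TCP position; "tool_rot": TCP orientation; "ft_force": force on the tool from outside, world axes, zero at the start; "wrist_torque": the same for the moment, N m; "finger_gap": finger opening in mm; "grip_force": force on a finger pad.
Only numpy, scipy, OpenCV 4.12 (cv2) and the standard library are available. Lean on these libraries where they do the work, as an engineer would, in place of code of your own. Each camera call takes 0.05 s, during which the arm holds its last target. There are 200 camera calls.

### The job

Set the carved block, relief side up, down in the caddy's tray without dropping it. Then roll the caddy nose first, straight ahead until both front castors trail straight back, and steer it, wheels on the table all the way, to park squarely in the taped outline with its nose at the red bar and both castors still trailing straight back; let go of it there. Leave the two plain blocks where they are.

Things in the scene. Friction and masses are not known exactly. Their poses are not given: they have to be found in the camera images.
- caddy: Green tray caddy, 156 long (x), 122 wide, 122 high, about 0.7 kg, loose. Origin on the table under its middle; x to the nose, y to its left, z up. Tray inside 106 (x) by 74 (y), floor 42 and rim 54 above the table. Black ball wheels of 24 diameter: rear pair at x = -45, y = +-56 does not swivel, so it steers about x = -45, like a car; front pair are swivel castors.
- caddy_handle (a point): Middle of the black push-handle bar, at x = -70, y = 0, 115 above the table in the caddy's frame. The bar runs along the caddy's y, is 90 long, 12 thick (x), 14 high, on two steel posts 36 either side; free above and on both sides. Axes as the caddy's.
- caddy_nose (a point): Point on the table under the caddy's nose, at x = 78, y = 0 in the caddy's frame.
- caddy_tail (a point): Point on the table under the caddy's tail, at x = -78, y = 0 in the caddy's frame.
- caddy_tray (a point): Centre of the tray's floor, at x = 0, y = 0, 42 above the table in the caddy's frame.
- castor_l (a joint): Swivel of the left front castor about its upright pivot at x = 70, y = 58 in the caddy's frame (no stops). 0: the wheel trails straight back to the tail; grows counter-clockwise seen from above. Low friction; swings to trail after about 60 mm of rolling forward.
- castor_r (a joint): The same for the right front castor, pivot at x = 70, y = -58.
- castor_l_hub (a point): Hub of the left castor's wheel: black ball of 24 diameter in an orange fork, its hub 16 from the pivot and 12 above the table. Trailing straight it lies at x = 54, y = 58 in the caddy's frame.
- castor_r_hub (a point): The same for the right castor; trailing straight it lies at x = 54, y = -58.
- mark: Parking mark of flat tape on the table: blue outline 160 by 88 inside, with a red bar 150 long across the end where the nose belongs. Origin at its middle; x to the red bar. Parked, the caddy's origin and axes match the mark's.
- mark_nose (a point): Where the caddy's nose point belongs: x = 78 in the mark's frame.
- mark_tail (a point): Where the caddy's tail point belongs: x = -78 in the mark's frame.
- carved_block: Reddish-brown wooden block 64 (x) by 40 (y) by 36 high (z), a carved dark relief of small studs, 1.4 high, on its top; about 80 g, loose. Origin at the centre of its underside.
- plain_block_a: Plain pale wooden block, 64 (x) by 40 (y) by 36 high, loose, origin at the centre of its underside. To be left alone.
- plain_block_b: The same, a second plain pale block. To be left alone.
Not all that is in view belongs to the job. Of the things that look like the carved_block, the smaller one is meant. There is more than one size of the caddy; the one meant has the size given above.

How it is judged (in metres and radians):
On the way, in this order (a step that is already met when the one before it is completed fails the run):
1. the carved block lies relief side up in the caddy's tray, released (x of carved_block in the frame of caddy between -0.035 and 0.035 m and y of carved_block in the frame of caddy between -0.03 and 0.03 m and z of carved_block in the frame of caddy between 0.036 and 0.047 m and angle between carved_block's own z axis and vertical below 0.15 rad and contact force between the fingers and carved_block below 0.05 N), for 0.2 s.
2. the loaded caddy has been rolled ahead until both castors trail straight back (within 16 degrees) while it is still more than 80 mm short of its place on the mark (y of castor_l_hub in the frame of caddy between 0.0535 and 0.0625 m and x of each of castor_l_hub, castor_r_hub in the frame of caddy below 0.07 m and y of castor_r_hub in the frame of caddy between -0.0625 and -0.0535 m and x of carved_block in the frame of caddy between -0.035 and 0.035 m and y of carved_block in the frame of caddy between -0.03 and 0.03 m and z of carved_block in the frame of caddy between 0.036 and 0.047 m and angle between carved_block's own z axis and vertical below 0.15 rad and horizontal distance between caddy and mark above 0.08 m), for 0.1 s.
At the end, for the whole second after the job is handed in: The caddy stands still on its wheels, released, its nose and tail points each within 18 mm of their points on the mark, both castor hubs within 16 degrees (4.5 mm) of straight back, and the carved block lies flat in the tray, relief side up (x of carved_block in the frame of caddy between -0.035 and 0.035 m and y of carved_block in the frame of caddy between -0.03 and 0.03 m and z of carved_block in the frame of caddy between 0.036 and 0.047 m and angle between carved_block's own z axis and vertical below 0.15 rad and y of castor_l_hub in the frame of caddy between 0.0535 and 0.0625 m and x of each of castor_l_hub, castor_r_hub in the frame of caddy below 0.07 m and y of castor_r_hub in the frame of caddy between -0.0625 and -0.0535 m and horizontal distance between caddy_nose and mark_nose below 0.018 m and horizontal distance between caddy_tail and mark_tail below 0.018 m and linear speed of caddy below 0.01 m/s and angular speed of caddy below 0.1 rad/s and height (world z) of caddy below 0.004 m and angle between caddy's own z axis and vertical below 0.04 rad and contact force between the fingers and caddy below 0.05 N); the robot touches nothing.
It fails at once if the caddy is lifted (more than 12 mm) or tipped (more than 11 degrees) (height (world z) of caddy above 0.012 m or angle between caddy's own z axis and vertical above 0.2 rad).
It fails at once if the carved block is let fall from more than about 30 mm above the tray (height (world z) of carved_block above 0.07 m and linear speed of carved_block above 0.3 m/s and contact force between the fingers and carved_block below 0.01 N).
It fails at once if a plain block is moved more than 30 mm (distance of any of plain_block_a, plain_block_b from where it was at the start of the episode above 0.03 m).
It also fails if it takes over 61 s, if anything falls off the work surface, if the arm or the gripper's body presses on something with over 40 N, if the wrist force passes 120 N, or if a joint passes its speed limit or range.

## Working session

There is one attempt and no reset: what is moved stays moved. The work goes in short steps, Python scripts to look and compute and a shell command to move; the robot and the scene stay as the last step left them, time stands still between calls to the robot, and variables do not carry over. Pictures are saved under pics/ and viewed, at most 10 in all, crops included, and the job is handed in when it is done.

```bash
mkdir -p pics
cat > h.py <<'E'
from cell import *
import numpy as np, cv2
def look(name,png=None):
    s=sense(); im,d=read_camera(name); c=camera_info(name)
    f=im.shape[0]/2/np.tan(np.radians(c["fov_y"])/2)
    if "R" in c: R=np.array(c["R"]);t=np.array(c["t"])
    else:
        T=np.array(c["T_tool_cam"]); W=np.eye(4);W[:3,:3]=s["tool_rot"];W[:3,3]=s["tool_pos"]
        M=np.linalg.inv(W@T);R=M[:3,:3];t=M[:3,3]
    if png: cv2.imwrite(png,cv2.cvtColor(im,cv2.COLOR_RGB2BGR))
    return im,d,dict(f=f,cx=c["cx"],cy=c["cy"],R=R,t=t)
def ray(c,uv,z):
    uv=np.atleast_2d(uv).astype(float)
    r=np.c_[(uv[:,0]-c["cx"])/c["f"],(uv[:,1]-c["cy"])/c["f"],np.ones(len(uv))]@c["R"]
    o=-c["R"].T@c["t"]
    return o+r*((z-o[2])/r[:,2])[:,None]
def cloud(c,d):
    v,u=np.mgrid[:d.shape[0],:d.shape[1]]
    p=np.stack([(u-c["cx"])/c["f"]*d,(v-c["cy"])/c["f"]*d,d],-1)
    return (p-c["t"])@c["R"]
E
python3 - <<'E'
from h import *
for n in("top","scene"):
    im,d,c=look(n,f"pics/{n}1.png"); print(n,c,(d>0).mean())
s=sense();print(s["tool_rot"],s["finger_gap"],s["clock"])
E
```

```text
top {'f': np.float64(492.82986492486594), 'cx': 281.131423647624, 'cy': 209.58588952030408, 'R': array([[-0.08713455, -0.99618609,  0.00456501],
       [-0.97344155,  0.08416951, -0.2129015 ],
       [ 0.21170528, -0.02299485, -0.977063  ]]), 't': array([  43.98376757,  534.54014538, 1146.53634964])} 0.9960671768707483
scene {'f': np.float64(406.4853519551244), 'cx': 280.46606831617726, 'cy': 211.73929908227097, 'R': array([[ 0.1794902 ,  0.98369179, -0.01156449],
       [ 0.73607355, -0.14208882, -0.66182059],
       [-0.65267066,  0.110278  , -0.74957306]]), 't': array([ -91.20073087, -304.05426525, 1239.77224437])} 0.9960246598639456
[[-9.42153568e-01  3.35180540e-01 -8.12981696e-04]
 [ 3.35181382e-01  9.42152638e-01 -1.35961330e-03]
 [ 3.10236930e-04 -1.55346085e-03 -9.99998745e-01]] 85.16718602292727 0.1
```

View pics/top1.png

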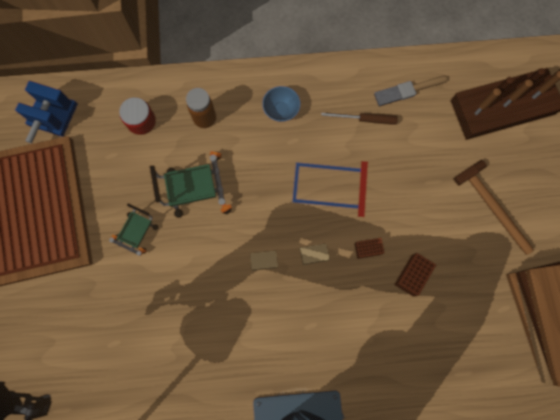

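View pics/scene1.png

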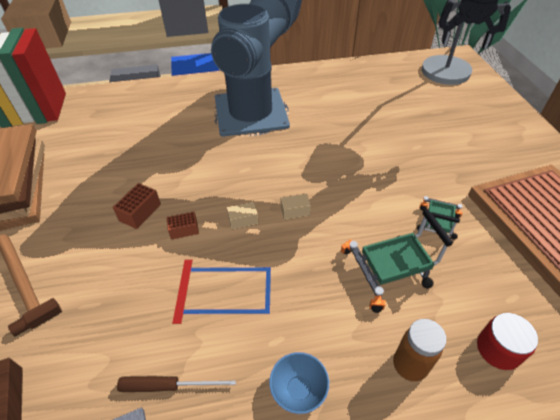

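The top view shows the large caddy at (190,187) with its nose to the right and its handle at (155,185). The mark is at (330,187) with the red bar on the right. The small carved block is at (369,249), the big lookalike at (415,275), and the plain blocks at (263,260) and (314,254). The scene view agrees with this.

```bash
cat > m.py <<'E'
from h import *
def blobs(mask,mn=30):
    n,l,st,ce=cv2.connectedComponentsWithStats(mask.astype(np.uint8))
    return [(l==i) for i in range(1,n) if st[i,4]>=mn]
def rect(p):
    (x,y),(w,h),a=cv2.minAreaRect(p.astype(np.float32))
    if w<h: w,h,a=h,w,a+90
    return np.round([x,y,w,h,a],1)
if __name__=="__main__":
    for n in("top","scene"):
        im,d,c=look(n); P=cloud(c,d); hsv=cv2.cvtColor(im,cv2.COLOR_RGB2HSV); H,S,V=[hsv[...,i].astype(int) for i in range(3)]
        R,G,B=[im[...,i].astype(int) for i in range(3)]
        ws=(P[...,0]>150)&(P[...,0]<800)&(abs(P[...,1])<520)
        M={"red tape":(R>110)&(G<60)&(P[...,2]<8),"blue tape":(B>R+35)&(B>G+20)&(P[...,2]<8),"carved":(R>G*1.6)&(R<150)&(P[...,2]>25)&(P[...,2]<60),
           "orange":(R>150)&(R>G*1.6)&(G>B*1.5)&(P[...,2]<60),"green":(G>R+15)&(G>B+8),"dark":(V<45)&(P[...,2]>60),"pale":(P[...,2]>28)&(P[...,2]<42)&(S<130)&(R>110)}
        for k,m in M.items():
            for b in blobs(m&ws,8):
                uv=np.argwhere(b)[:,::-1]; z=np.median(P[b][:,2])
                Q=ray(c,uv,{"red tape":0,"blue tape":0,"carved":36,"pale":36}.get(k,z))[:,:2]
                print(n,k,len(uv),uv.mean(0).round(),"z%.0f"%z,"mean",Q.mean(0).round(),"rect",rect(Q))
E
python3 m.py
```

```text
top red tape 294 [362. 189.] z1 mean [ 586. -218.] rect [ 587.2 -218.5  143.3   14.4  169.5]
top blue tape 10 [298. 165.] z2 mean [664. -58.] rect [663.7 -58.1  15.2   7.5 131. ]
top blue tape 8 [310. 165.] z1 mean [661. -88.] rect [661.3 -88.1  18.3   0.   85.1]
top blue tape 9 [330. 167.] z2 mean [ 651. -141.] rect [ 651.2 -141.    20.9    0.    85.1]
top blue tape 9 [341. 168.] z-1 mean [ 646. -169.] rect [ 646.1 -169.3   20.9    0.    85.1]
top blue tape 12 [352. 169.] z2 mean [ 640. -199.] rect [ 640.5 -199.    28.8    2.4   79.1]
top blue tape 22 [298. 200.] z0 mean [572. -49.] rect [570.8 -51.   35.9  13.7  54. ]
top blue tape 10 [312. 202.] z2 mean [562. -86.] rect [561.7 -86.   23.2   0.   85.1]
top blue tape 9 [323. 203.] z-2 mean [ 557. -113.] rect [ 556.8 -112.6   20.6    0.    85.1]
top blue tape 29 [342. 205.] z-0 mean [ 547. -162.] rect [ 547.6 -160.7   66.9    2.9   79.7]
top carved 532 [467. 113.] z48 mean [ 755. -508.] rect [ 749.7 -509.9  113.2   46.9    8.3]
top carved 38 [198. 121.] z46 mean [792. 190.] rect [792.9 192.3  30.   13.7  65.7]
top carved 162 [140. 12
[... 4453 characters left out ...]
423.9  50.1  64.9  46.4  91.3]
scene pale 24 [427. 198.] z30 mean [470. 355.] rect [469.5 357.7  23.1   9.6  79. ]
scene pale 8 [439. 200.] z29 mean [483. 378.] rect [482.8 377.   13.8   3.2  51.7]
scene pale 432 [242. 211.] z36 mean [430. -75.] rect [430.  -74.4  63.8  47.6  95. ]
scene pale 9 [449. 203.] z29 mean [494. 397.] rect [493.8 396.8  13.3   4.5  62.6]
scene pale 21 [459. 205.] z32 mean [505. 416.] rect [506.  413.8  17.3   9.3  79.1]
scene pale 41 [283. 359.] z40 mean [780. -45.] rect [781.4 -45.9  56.3   9.7 117.1]
scene pale 16 [308. 354.] z40 mean [780.  -1.] rect [779.5  -1.5  20.    2.3  60.4]
scene pale 9 [318. 360.] z40 mean [793.  14.] rect [792.4  14.   13.    1.3  32.4]
```

Run:
```python
import cv2,numpy as np
a=cv2.imread("pics/top1.png")[130:260,100:260]; b=cv2.imread("pics/scene1.png")[190:320,320:480]
a=cv2.resize(a,None,fx=2.5,fy=2.5*1.2);b=cv2.resize(b,None,fx=2.5,fy=3.0)
cv2.imwrite("pics/c1.png",np.hstack([a,b]))
```

```text
(no output)
```

View pics/c1.png

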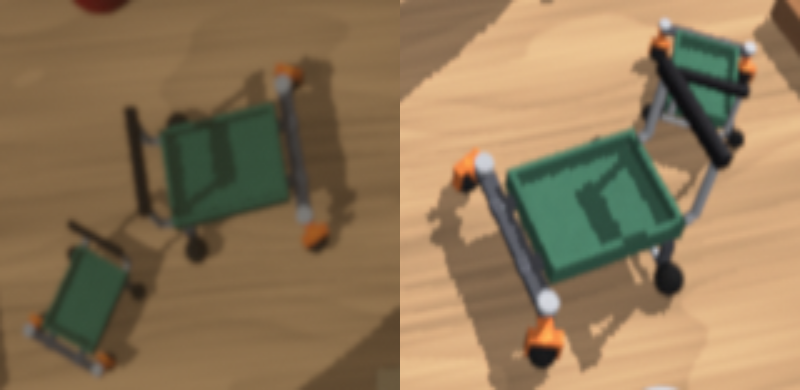

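The zoomed crop shows both castors of the large caddy swung outward and forward, at crop (315,235) and (288,75). The caddy's origin is near (620,216) with heading about -83°. The small carved block is at (428,-210) with its long axis at 95°. I'm moving over the block now.

```bash
python3 -m crank '1 24.4 -72.8 -8 0 0 -65.4;1 24.4 -72.8 -8 0 0 -65.4;1 24.4 -72.8 -8 0 0 -65.4;1 24.4 -72.8 -8 0 0 -65.4;1 24.4 -72.8 -8 0 0 -65.4;1 24.4 -72.8 -8 0 0 -65.4;1 24.4 -72.8 -8 0 0 -65.4;1 24.4 -72.8 -8 0 0 -65.4;1 24.4 -72.8 -8 0 0 -65.4;1 24.4 -72.8 -8 0 0 -65.4;1 24.4 -72.8 -8 0 0 -65.4;1 24.4 -72.8 -8 0 0 -65.4;1 24.4 -72.8 -8 0 0 -65.4;1 24.4 -72.8 -8 0 0 -65.4;1 24.4 -72.8 -8 0 0 -65.4'
cat > mk.py <<'E'
from m import *
# mark lines, caddy details, and the block from the wrist
for n in ("scene","top"):
    im,d,c=look(n);R,G,B=[im[...,i].astype(int) for i in range(3)];P=cloud(c,d)
    g=ray(c,np.argwhere(np.ones(im.shape[:2]))[:,::-1],0)[:,:2].reshape(*im.shape[:2],2)
    roi=(abs(g[...,0]-600)<110)&(abs(g[...,1]+135)<120)
    b=g[roi&(B>R+10)&(B>G)]; r=g[roi&(R>100)&(G<R*.45)]
    a=np.radians(-100.2);h=np.array([np.cos(a),np.sin(a)]);l=np.array([-h[1],h[0]])
    print(n,"red rect",rect(r),"red x",np.percentile(r@h,[3,50,97]).round(1),"blue x",np.percentile(b@h,[.5,99.5]).round(1),"blue y",np.percentile(b@l,[1,99]).round(1))
    t=b[(b@h)<np.percentile(b@h,.5)+14]; print(" tail line",rect(t))
    o=np.array([603.1,-131.7]);print(" guess origin x,y",(o@h).round(1),(o@l).round(1))
    # caddy tray (green), at rim height 54, and the bar top at 122
    m=(G>R+15)&(G>B+8)&(P[...,1]<300)&(P[...,1]>100)
    uv=np.argwhere(max(blobs(m),key=np.sum))[:,::-1];print(" tray@54",rect(ray(c,uv,54)[:,:2]))
    m=(im.max(2)<50)&(P[...,2]>105)&(P[...,2]<135)&(P[...,0]>550)&(P[...,1]>230)&(P[...,1]<330)
    uv=np.argwhere(max(blobs(m),key=np.sum))[:,::-1];print(" bar@122",rect(ray(c,uv,122)[:,:2]))
im,d,c=look("wrist");R,G,B=[im[...,i].astype(int) for i in range(3)];P=cloud(c,d)
m=(R>G*1.5)&(P[...,2]>30)&(P[...,2]<42)
for q in blobs(m,300):
    uv=np.argwhere(q)[:,::-1];print("wrist",rect(ray(c,uv,37)[:,:2]),q.sum())
print(sense()["tool_pos"])
E
python3 mk.py
```

```text
clock: 2.08
tool_pos: [427.8, -208.3, 223.7]
tool_rot: [[-0.088, 0.996, -0.001], [0.996, 0.088, 0.001], [0.001, -0.001, -1.0]]
ft_force: [0.6, 0.5, 1.1]
finger_gap: 85.4
grip_force: 0.0
scene red rect [ 587.6 -218.3  146.7   16.1  169.4] red x [103.5 110.9 118.3] blue x [-67.9 100. ] blue y [564.6 670.6]
 tail line [619.5 -48.9 104.8  13.1 170. ]
 guess origin x,y 22.8 616.9
 tray@54 [625.9 217.  122.5  91.2  97.7]
 bar@122 [615.3 284.4  92.2  17.5   4.7]
top red rect [ 587.2 -218.5  143.3   13.3  169.8] red x [104.9 111.  117.1] blue x [-65.8 160.8] blue y [526.6 669.1]
 tail line [618.7 -51.2 103.2  13.7 169.9]
 guess origin x,y 22.8 616.9
 tray@54 [620.9 218.7 113.5  84.2  97.6]
 bar@122 [609.8 286.7  82.2   7.2   6.4]
wrist [ 430.8 -209.8   64.5   39.6   94.5] 2942
wrist [ 363.3 -288.9   99.2   43.2  166.9] 633
[ 428.10235919 -208.26276538  224.21321843]
```

```bash
python3 -m crank '1 0.2 -0.15 -5 0 0 0;1 0.2 -0.15 -10 0 0 0;1 0.2 -0.15 -13.6 0 0 0;1 0.2 -0.15 -13.6 0 0 0;1 0.2 -0.15 -13.6 0 0 0;0 0.2 -0.15 -13.6 0 0 0;0 0.2 -0.15 -13.6 0 0 0;0 0.2 -0.15 -13.6 0 0 0;0 0.2 -0.15 -13.6 0 0 0;0 0.2 -0.15 -13.6 0 0 0;0 0.2 -0.15 -13.6 0 0 0;0 0.2 -0.15 -13.6 0 0 0;0 0.2 -0.15 -13.6 0 0 0' 40
```

```text
clock: 3.85
tool_pos: [430.8, -211.7, 89.0]
tool_rot: [[-0.087, 0.996, 0.001], [0.996, 0.087, -0.001], [-0.001, 0.001, -1.0]]
ft_force: [-1.7, 0.8, 7.6]
finger_gap: 39.3
grip_force: 40.7
```

```bash
python3 -m crank '0 0 0 3 0 0 0;0 0 0 7 0 0 0;0 2 4 10 0 0 0;0 4 9 10 0 0 1;0 6.2 14 10 0 0 2;0 8.5 19 10 0 0 2;0 10.7 24 10 0 0 2;0 12.9 29 10 0 0 2;0 15.1 34 10 0 0 2;0 17.4 39 10 0 0 2;0 18.7 42 10 0 0 2;0 19.1 42.8 10 0 0 2;0 19.1 42.8 10 0 0 2;0 19.1 42.8 10 0 0 2'
python3 - <<'E'
from m import *
s=sense();print(s["tool_pos"],s["ft_force"],s["finger_gap"])
im,d,c=look("wrist","pics/w1.png");look("scene","pics/s2.png")
im2=cv2.imread("pics/s2.png")[150:350,320:520];im2=cv2.resize(im2,None,fx=2,fy=2)
cv2.imwrite("pics/c2.png",np.hstack([im2,cv2.resize(cv2.imread("pics/w1.png"),(400,400))]))
E
```

```text
clock: 5.6
tool_pos: [620.9, 215.3, 187.9]
tool_rot: [[-0.121, 0.993, -0.001], [0.993, 0.121, -0.001], [-0.0, -0.001, -1.0]]
ft_force: [-0.0, 0.0, -2.0]
finger_gap: 39.1
grip_force: 40.8
[620.93866501 215.34252692 187.87791236] [-6.19670873e-04  4.65933274e-02 -1.97346613e+00] 39.05416900358715
```

View pics/c2.png

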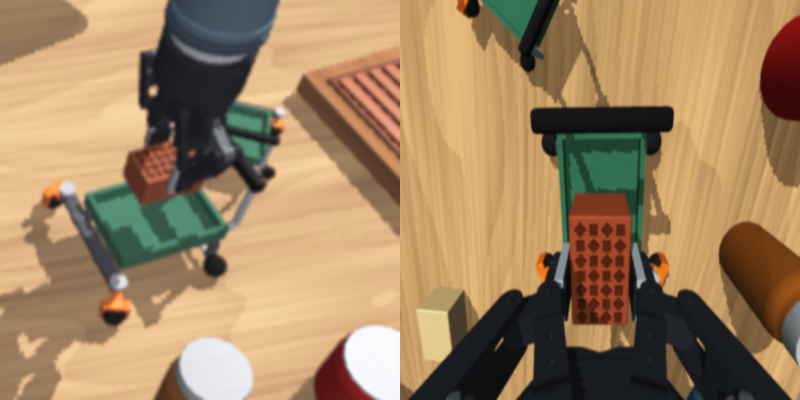

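The block hangs above the tray in line with it: the wrist view shows it at (600,265) with the handle bar behind at (600,120). Next I lower it.

```bash
python3 -m crank '0 0 0.1 -2 0 0 0;0 0 0.1 -4 0 0 0;0 0 0.1 -5 0 0 0;0 0 0.1 -5.4 0 0 0;0 0 0.1 -5.6 0 0 0;0 0 0.1 -5.7 0 0 0;0 0 0.1 -5.7 0 0 0;0 0 0.1 -5.7 0 0 0'
```

```text
clock: 6.7
tool_pos: [621.5, 217.8, 131.3]
tool_rot: [[-0.122, 0.992, 0.001], [0.992, 0.122, 0.0], [0.0, 0.001, -1.0]]
ft_force: [0.6, -0.4, -0.9]
finger_gap: 38.7
grip_force: 40.8
```

```bash
python3 -m crank '0.6 0 0 -0.1 0 0 0;0.7 0 0 -0.1 0 0 0;0.7 0 0 -0.1 0 0 0;0.7 0 0 0 0 0 0;0.7 0 0 3 0 0 0;0.7 0 0 8 0 0 0;0.7 0 0 11 0 0 0;0.7 0 0 11 0 0 0'
python3 - <<'E'
from m import *
im,d,c=look("wrist","pics/w2.png");R,G,B=[im[...,i].astype(int) for i in range(3)];P=cloud(c,d)
near=(abs(P[...,0]-620)<110)&(abs(P[...,1]-215)<130)
for nm,m,z in(("block top",(R>G*1.5)&(P[...,2]>70)&(P[...,2]<84),78),("tray",(G>R+15)&(G>B+8)&(P[...,2]>35)&(P[...,2]<60)&near,54),("bar",(im.max(2)<60)&(P[...,2]>112)&(P[...,2]<128)&near,122)):
    for q in blobs(m,200): uv=np.argwhere(q)[:,::-1];print(nm,q.sum(),rect(ray(c,uv,z)[:,:2]),np.median(P[q][:,2]))
E
```

```text
clock: 7.7
tool_pos: [622.7, 218.0, 244.5]
tool_rot: [[-0.122, 0.992, 0.007], [0.993, 0.122, 0.001], [0.0, 0.007, -1.0]]
ft_force: [0.5, 0.2, -0.9]
finger_gap: 59.8
grip_force: 0.0
block top 3429 [621.6 219.6  64.4  39.2  97. ] 77.94888237322746
block top 777 [798.5 190.4  60.7  33.   61.3] 77.34518901868975
tray 7316 [622.6 220.  116.6  84.6  97.8] 42.17285394226616
bar 2567 [613.1 289.7  86.6  11.4   7.1] 121.35973969971236
```

View pics/w2.png

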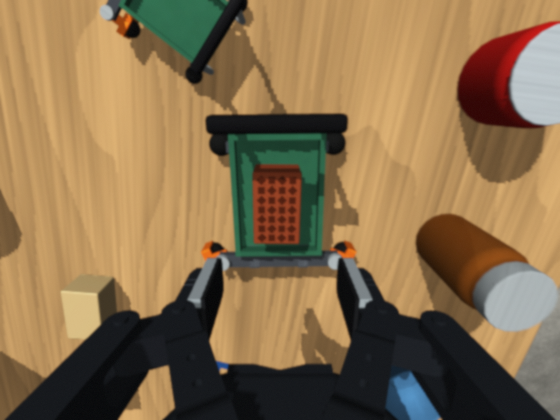

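The block lies flat in the tray at pixel (277,210), and the handle bar is at (278,124), measured at world (613,289.5) with heading -82.8°. Now I go to the handle.

```bash
python3 -m crank '0.6 -0.3 2 0 0 0 10;0.6 -0.9 5 0 0 0 20;0.6 -0.9 7.1 0 0 0 30;0.6 -0.95 7.15 0 0 0 40;0.6 -0.95 7.15 0 0 0 50;0.6 -0.95 7.15 0 0 0 60;0.6 -0.95 7.15 0 0 0 70;0.6 -0.95 7.15 0 0 0 80;0.6 -0.95 7.15 0 0 0 90.2;0.6 -0.95 7.15 0 0 0 90.2;0.6 -0.95 7.15 -3 0 0 90.2;0.6 -0.95 7.15 -6 0 0 90.2;0.6 -0.95 7.15 -7.3 0 0 90.2;0.6 -0.95 7.15 -7.3 0 0 90.2;0.6 -0.95 7.15 -7.3 0 0 90.2'
```

```text
clock: 9.62
tool_pos: [612.5, 289.4, 169.0]
tool_rot: [[-0.992, -0.125, 0.002], [-0.125, 0.992, 0.001], [-0.002, 0.0, -1.0]]
ft_force: [-0.4, 0.5, -0.6]
finger_gap: 51.3
grip_force: 0.0
```

```bash
python3 -m crank '0 0 0 0 0 0 0;0 0 0 0 0 0 0;0 0 0 0 0 0 0;0 0 0 0 0 0 0;0 0 0 0 0 0 0;0 0 0 0 0 0 0;0 0 0 0 0 0 0' 25
```

```text
clock: 10.5
tool_pos: [612.2, 289.4, 168.7]
tool_rot: [[-0.992, -0.126, 0.001], [-0.126, 0.992, 0.0], [-0.001, 0.0, -1.0]]
ft_force: [0.6, 0.4, 6.3]
finger_gap: 11.5
grip_force: 29.5
```

```bash
python3 -m crank '0 0.03 -0.25 0 0 0 0;0 0.09 -0.7 0 0 0 0;0 0.16 -1.3 0 0 0 0;0 0.25 -2 0 0 0 0;0 0.34 -2.7 0 0 0 0;0 0.43 -3.4 0 0 0 0;0 0.52 -4.1 0 0 0 0;0 0.61 -4.8 0 0 0 0;0 0.69 -5.5 0 0 0 0;0 0.78 -6.2 0 0 0 0;0 0.87 -6.9 0 0 0 0;0 0.96 -7.6 0 0 0 0;0 1.04 -8.2 0 0 0 0;0 1.09 -8.6 0 0 0 0;0 1.12 -8.9 0 0 0 0;0 1.12 -8.9 0 0 0 0;0 1.12 -8.9 0 0 0 0'
cat > pl.py <<'E'
from m import *
im,d,c=look("scene","pics/s3.png");look("top","pics/t3.png")
a=cv2.imread("pics/s3.png")[190:350,240:460];b=cv2.imread("pics/t3.png")[120:280,150:370]
cv2.imwrite("pics/c3.png",np.hstack([cv2.resize(a,(400,300)),cv2.resize(b,(400,300))]))
s=sense();p=s["tool_pos"];R=s["tool_rot"];print(p,s["ft_force"])
g=np.arctan2(R[1][1],R[0][1])-np.pi; print("heading",np.degrees(g))
h=np.array([np.cos(g),np.sin(g)]);r=p[:2]+25*h
gm=np.radians(-100.3);hm=np.array([np.cos(gm),np.sin(gm)]);rm=np.array([603.6,-130.9])-45*hm
from scipy.interpolate import CubicHermiteSpline as C
f=C([-r[1],-rm[1]],[r[0],rm[0]],[-h[0]/h[1],-hm[0]/hm[1]])
for w in np.linspace(-r[1],-rm[1],27):
    q=np.arctan2(-1,f(w,1)); t=np.array([f(w),-w])-25*np.array([np.cos(q),np.sin(q)])
    print(np.r_[(t-p[:2])/10,np.degrees(q-g)].round(2))
E
python3 pl.py
```

```text
clock: 12.62
tool_pos: [623.6, 200.0, 168.7]
tool_rot: [[-0.992, -0.125, 0.002], [-0.125, 0.992, -0.0], [-0.002, -0.0, -1.0]]
ft_force: [0.4, -0.5, 6.3]
finger_gap: 11.5
grip_force: 29.4
[623.64672255 200.0807255  168.71636174] [ 0.63042821 -0.5130311   4.98417461]
heading -82.78978298469755
[ 0. -0.  0.]
[ 0.16 -1.   -1.05]
[ 0.31 -2.   -2.07]
[ 0.43 -3.01 -3.07]
[ 0.54 -4.01 -4.03]
[ 0.63 -5.02 -4.97]
[ 0.7  -6.02 -5.88]
[ 0.75 -7.03 -6.76]
[ 0.79 -8.04 -7.61]
[ 0.81 -9.05 -8.42]
[  0.82 -10.05  -9.21]
[  0.81 -11.06  -9.96]
[  0.78 -12.07 -10.69]
[  0.75 -13.08 -11.38]
[  0.7  -14.09 -12.04]
[  0.63 -15.1  -12.67]
[  0.56 -16.11 -13.26]
[  0.47 -17.12 -13.83]
[  0.37 -18.13 -14.36]
[  0.26 -19.14 -14.86]
[  0.14 -20.15 -15.33]
[ 1.000e-02 -2.116e+01 -1.577e+01]
[ -0.12 -22.17 -16.18]
[ -0.27 -23.18 -16.56]
[ -0.42 -24.19 -16.91]
[ -0.58 -25.2  -17.22]
[ -0.75 -26.21 -17.51]
```

View pics/c3.png

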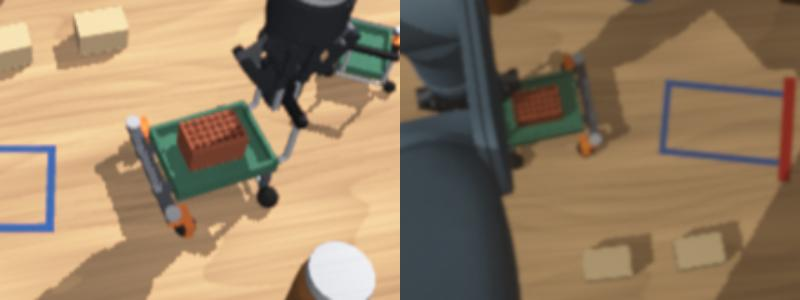

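The crop shows the caddy about 90 mm further along, with the block still lying in the tray. The castors, at crop (183,222) and (145,125), are now swung back. I'm measuring their angles.

```bash
cat > ca.py <<'E'
from m import *
s=sense();p=s["tool_pos"][:2];R=s["tool_rot"];g=np.arctan2(R[1][1],R[0][1])-np.pi
h=np.array([np.cos(g),np.sin(g)]);l=np.array([-h[1],h[0]]);o=p+70*h
print("tool",s["tool_pos"].round(1),"heading",np.degrees(g).round(2),"origin",o.round(1))
for n in("top","scene"):
    im,d,c=look(n);R,G,B=[im[...,i].astype(int) for i in range(3)];P=cloud(c,d)
    X=np.stack([(P[...,:2]-o)@h,(P[...,:2]-o)@l],-1)
    near=(abs(X[...,0]-65)<45)&(abs(abs(X[...,1])-58)<32)&(P[...,2]<50)&(P[...,2]>3)
    for k,m in(("orange",(R>90)&(R>G*1.5)&(G>B*1.2)),("white",(im.min(2)>110)&(abs(R-B)<35))):
        for sg in(1,-1):
            q=m&near&(X[...,1]*sg>0)
            if q.sum()>3: print(n,k,sg,q.sum(),"caddy xy",X[q].mean(0).round(1),"z",P[q][:,2].mean().round(0))
E
python3 ca.py
```

```text
tool [623.6 200.1 168.7] heading -82.79 origin [632.4 130.6]
top orange 1 38 caddy xy [55.1 60.2] z 31.0
top orange -1 61 caddy xy [ 54.9 -59.9] z 28.0
top white -1 19 caddy xy [ 70.9 -57.8] z 47.0
scene orange 1 112 caddy xy [56.2 62.8] z 28.0
scene orange -1 33 caddy xy [ 56.4 -52.8] z 32.0
scene white 1 55 caddy xy [70.6 59.3] z 47.0
scene white -1 50 caddy xy [ 70.7 -53.9] z 46.0
```

```bash
python3 -m crank '0 0.03 -0.25 0 0 0 0;0 0.09 -0.7 0 0 0 0;0 0.16 -1.3 0 0 0 0;0 0.25 -2 0 0 0 0;0 0.34 -2.7 0 0 0 0;0 0.4 -3.2 0 0 0 0;0 0.44 -3.5 0 0 0 0;0 0.44 -3.5 0 0 0 0;0 0.44 -3.5 0 0 0 0'; python3 ca.py; python3 pl.py
```

```text
clock: 13.95
tool_pos: [628.1, 165.0, 168.7]
tool_rot: [[-0.992, -0.125, 0.002], [-0.125, 0.992, -0.0], [-0.002, -0.0, -1.0]]
ft_force: [-0.4, 0.0, 5.0]
finger_gap: 11.8
grip_force: 29.4
tool [628.1 165.  168.7] heading -82.79 origin [636.9  95.6]
top orange 1 35 caddy xy [55.5 60.3] z 29.0
top orange -1 62 caddy xy [ 54.7 -59.3] z 28.0
top white -1 20 caddy xy [ 70.5 -58.1] z 47.0
scene orange 1 123 caddy xy [56.4 62.1] z 28.0
scene orange -1 45 caddy xy [ 56.4 -54.1] z 32.0
scene white 1 60 caddy xy [70.3 58.7] z 47.0
scene white -1 51 caddy xy [ 70.9 -55.2] z 46.0
[628.12473163 165.0535866  168.72225513] [ 1.04924244 -1.36840491  5.65035695]
heading -82.79041551487286
[0. 0. 0.]
[ 0.16 -0.87 -1.41]
[ 0.3  -1.73 -2.77]
[ 0.41 -2.6  -4.07]
[ 0.5  -3.47 -5.31]
[ 0.58 -4.34 -6.5 ]
[ 0.63 -5.22 -7.63]
[ 0.66 -6.09 -8.7 ]
[ 0.67 -6.96 -9.7 ]
[  0.67  -7.84 -10.65]
[  0.65  -8.71 -11.53]
[  0.61  -9.59 -12.36]
[  0.56 -10.46 -13.12]
[  0.49 -11.34 -13.82]
[  0.42 -12.22 -14.46]
[  0.33 -13.09 -15.04]
[  0.22 -13.97 -15.56]
[  0.11 -14.84 -16.02]
[-1.000e-02 -1.572e+01 -1.642e+01]
[ -0.14 -16.59 -16.76]
[ -0.28 -17.47 -17.04]
[ -0.42 -18.34 -17.26]
[ -0.57 -19.22 -17.43]
[ -0.72 -20.09 -17.54]
[ -0.88 -20.96 -17.59]
[ -1.04 -21.84 -17.58]
[ -1.2  -22.71 -17.51]
```

```bash
python3 -m crank '0 0.03 -0.15 0 0 0 -0.25;0 0.08 -0.43 0 0 0 -0.7;0 0.16 -0.87 0 0 0 -1.41;0 0.23 -1.3 0 0 0 -2.1;0 0.3 -1.73 0 0 0 -2.77;0 0.36 -2.17 0 0 0 -3.42;0 0.41 -2.6 0 0 0 -4.07;0 0.46 -3.03 0 0 0 -4.7;0 0.5 -3.47 0 0 0 -5.31;0 0.54 -3.9 0 0 0 -5.9;0 0.58 -4.34 0 0 0 -6.5;0 0.61 -4.78 0 0 0 -7.1;0 0.63 -5.22 0 0 0 -7.63;0 0.66 -6.09 0 0 0 -8.7;0 0.67 -6.96 0 0 0 -9.7;0 0.67 -7.84 0 0 0 -10.65;0 0.65 -8.71 0 0 0 -11.53;0 0.62 -9.3 0 0 0 -12.1;0 0.61 -9.59 0 0 0 -12.36;0 0.61 -9.59 0 0 0 -12.36' 40; python3 ca.py; python3 pl.py|tail -27
```

```text
clock: 16.65
tool_pos: [634.2, 68.8, 168.7]
tool_rot: [[-0.996, 0.09, 0.002], [0.09, 0.996, -0.0], [-0.002, -0.0, -1.0]]
ft_force: [0.2, 0.1, 5.7]
finger_gap: 11.4
grip_force: 41.8
tool [634.2  68.8 168.7] heading -95.17 origin [627.9  -0.9]
top orange 1 38 caddy xy [55.7 62. ] z 30.0
top orange -1 60 caddy xy [ 54.9 -56.4] z 28.0
top white -1 23 caddy xy [ 71.  -57.9] z 47.0
scene orange 1 130 caddy xy [57.2 64.1] z 28.0
scene orange -1 35 caddy xy [ 57.6 -56.5] z 30.0
scene white 1 73 caddy xy [70.6 55. ] z 46.0
scene white -1 58 caddy xy [ 71.  -53.4] z 45.0
[0. 0. 0.]
[-0.03 -0.5  -0.44]
[-0.06 -1.01 -0.86]
[-0.1  -1.51 -1.26]
[-0.14 -2.02 -1.64]
[-0.19 -2.52 -2.  ]
[-0.24 -3.03 -2.34]
[-0.29 -3.53 -2.66]
[-0.35 -4.04 -2.96]
[-0.41 -4.54 -3.25]
[-0.47 -5.05 -3.51]
[-0.54 -5.55 -3.75]
[-0.61 -6.06 -3.98]
[-0.68 -6.56 -4.19]
[-0.76 -7.06 -4.37]
[-0.83 -7.57 -4.54]
[-0.91 -8.07 -4.69]
[-1.   -8.58 -4.82]
[-1.08 -9.08 -4.93]
[-1.17 -9.58 -5.03]
[ -1.25 -10.09  -5.1 ]
[ -1.34 -10.59  -5.16]
[ -1.43 -11.09  -5.19]
[ -1.52 -11.6   -5.21]
[ -1.62 -12.1   -5.21]
[ -1.71 -12.6   -5.19]
[ -1.8  -13.11  -5.15]
```

View pics/c3.png

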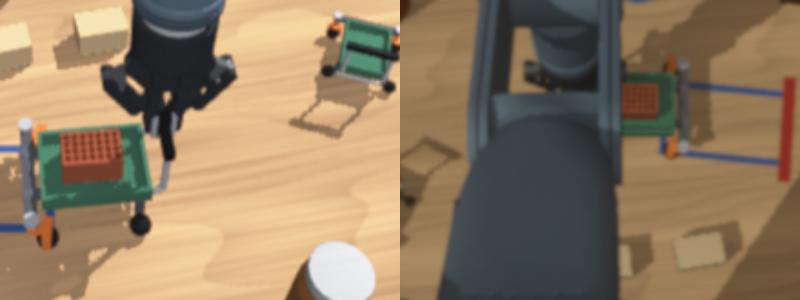

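The caddy is following the curve with the block in place, and its nose is entering the outline. I'm finishing the curve, ending straight.

```bash
python3 -m crank '0 -0.01 -0.2 0 0 0 -0.2;0 -0.04 -0.7 0 0 0 -0.6;0 -0.1 -1.51 0 0 0 -1.26;0 -0.17 -2.3 0 0 0 -1.84;0 -0.24 -3.03 0 0 0 -2.34;0 -0.32 -3.8 0 0 0 -2.82;0 -0.41 -4.54 0 0 0 -3.25;0 -0.5 -5.3 0 0 0 -3.64;0 -0.61 -6.06 0 0 0 -3.98;0 -0.72 -6.8 0 0 0 -4.3;0 -0.83 -7.57 0 0 0 -4.54;0 -0.95 -8.3 0 0 0 -4.75;0 -1.08 -9.08 0 0 0 -4.93;0 -1.21 -9.8 0 0 0 -5.07;0 -1.34 -10.59 0 0 0 -5.15;0 -1.48 -11.35 0 0 0 -5.18;0 -1.62 -12.1 0 0 0 -5.18;0 -1.73 -12.7 0 0 0 -5.15;0 -1.8 -13.1 0 0 0 -5.15;0 -1.8 -13.1 0 0 0 -5.15'; python3 ca.py; python3 pl.py|head -4
```

```text
clock: 19.35
tool_pos: [616.1, -62.3, 168.7]
tool_rot: [[-0.984, 0.179, 0.002], [0.179, 0.984, -0.001], [-0.002, -0.0, -1.0]]
ft_force: [-0.1, -1.2, 4.3]
finger_gap: 11.4
grip_force: 41.8
tool [616.1 -62.3 168.7] heading -100.32 origin [ 603.6 -131.2]
top orange 1 54 caddy xy [63.9 58.6] z 24.0
top orange -1 89 caddy xy [ 65.2 -58.6] z 22.0
top white 1 22 caddy xy [69.8 57.5] z 46.0
top white -1 20 caddy xy [ 70.2 -58.2] z 47.0
scene orange 1 143 caddy xy [56.6 61.2] z 28.0
scene orange -1 31 caddy xy [ 54.8 -63.7] z 31.0
scene white 1 66 caddy xy [69.6 57.9] z 46.0
scene white -1 48 caddy xy [ 69.8 -56. ] z 46.0
[616.16670554 -62.12682199 168.73573965] [ 1.04135066 -0.11340417  4.96171193]
heading -100.30176300652646Traceback (most recent call last):
  File "pl.py", line 10, in <module>
    f=C([-r[1],-rm[1]],[r[0],rm[0]],[-h[0]/h[1],-hm[0]/hm[1]])
    x, dx, y, axis, dydx = prepare_input(x, y, axis, dydx)
                           ~~~~~~~~~~~~~^^^^^^^^^^^^^^^^^^
    raise ValueError("`x` must be strictly increasing sequence.")
ValueError: `x` must be strictly increasing sequence.
```

Run:
```python
import cv2,numpy as np
a=cv2.imread("pics/s3.png")[200:350,140:340];b=cv2.imread("pics/t3.png")[130:280,240:440]
cv2.imwrite("pics/c4.png",np.hstack([cv2.resize(a,(400,300)),cv2.resize(b,(400,300))]))
```

```text
(no output)
```

View pics/c4.png

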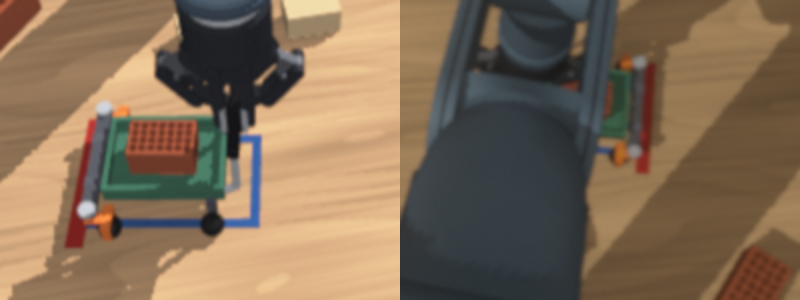

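The caddy is parked with its nose at the red bar (crop x≈85) and its tail inside the outline. I'm letting go, backing off upward and checking.

```bash
python3 -m crank '0.15 0 0 0 0 0 0;0.3 0 0 0 0 0 0;0.6 0 0 0 0 0 0;0.6 0 0 0 0 0 0;0.6 0 0 2 0 0 0;0.6 0 0 6 0 0 0;0.6 0 0 10 0 0 0;0.6 -10 3 16 0 0 0;0.6 -15 5 20 0 0 0;0.6 -20 10 20 0 0 0;0.6 -25 15 20 0 0 0;0.6 -30 18 20 0 0 0;0.6 -30 18 20 0 0 0;0.6 -30 18 20 0 0 0'
cat > fin.py <<'E'
from m import *
hm=np.array([np.cos(np.radians(-100.3)),np.sin(np.radians(-100.3))])
for n in("top","scene"):
    im,d,c=look(n,f"pics/f_{n}.png");R,G,B=[im[...,i].astype(int) for i in range(3)];P=cloud(c,d)
    near=np.hypot(P[...,0]-603,P[...,1]+131)<110
    def big(m): return np.argwhere(max(blobs(m,3),key=np.sum))[:,::-1]
    print(n,"bar",rect(ray(c,big((im.max(2)<60)&(P[...,2]>105)&(P[...,2]<130)&near),122)[:,:2]),"tray",rect(ray(c,big((G>R+15)&(G>B+8)&near),54)[:,:2]),"block",rect(ray(c,big((R>G*1.5)&(P[...,2]>70)&(P[...,2]<84)&near),78)[:,:2]))
    o=np.array([603.6,-131.2]);l=np.array([-hm[1],hm[0]]);X=np.stack([(P[...,:2]-o)@hm,(P[...,:2]-o)@l],-1)
    for sg in(1,-1):
        for k,m in(("orange",(R>90)&(R>G*1.5)&(G>B*1.4)),("white",(im.min(2)>95)&(abs(R-B)<35)&(P[...,2]>35))):
            q=m&(abs(X[...,0]-62)<22)&(abs(X[...,1]*sg-58)<22)&(P[...,2]>12)
            if q.sum()>3: print(sg,k,q.sum(),X[q].mean(0).round(1))
a=cv2.imread("pics/f_scene.png")[200:350,140:340];b=cv2.imread("pics/f_top.png")[130:280,240:440]
cv2.imwrite("pics/c5.png",np.hstack([cv2.resize(a,(400,300)),cv2.resize(b,(400,300))]))
E
python3 fin.py
```

```text
clock: 21.3
tool_pos: [312.4, 120.1, 368.6]
tool_rot: [[-0.985, 0.175, 0.002], [0.175, 0.985, 0.001], [-0.002, 0.001, -1.0]]
ft_force: [1.3, -0.4, 0.9]
finger_gap: 51.2
grip_force: 0.0
top bar [613.  -62.3  83.7   9.6 172. ] tray [ 602.5 -132.3  112.5   83.9   79.4] block [ 600.  -132.8   63.1   41.9   78.1]
1 orange 41 [55.  60.9]
1 white 26 [69.8 57. ]
-1 orange 67 [ 55.3 -59.3]
-1 white 16 [ 67.7 -57.8]
scene bar [621.  -64.1  90.2  10.7 171.7] tray [ 608.6 -131.6  117.9   90.4   79.3] block [ 606.1 -132.4   64.2   42.7   79.2]
1 orange 139 [55.7 61.3]
1 white 71 [69.3 57.9]
-1 orange 34 [ 54.6 -64.3]
-1 white 48 [ 69.5 -55.9]
```

View pics/c5.png

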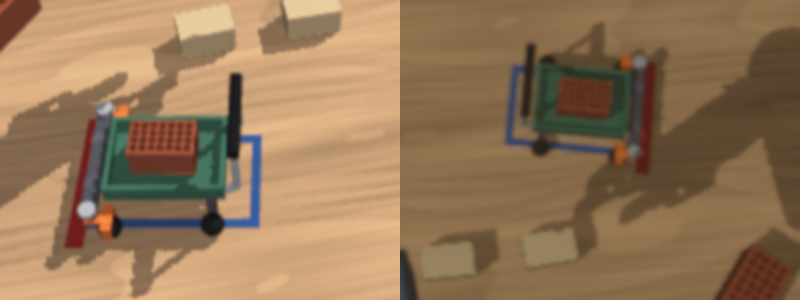

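The caddy stands free in the outline. In the top view its castors give the same readings as when they trailed straight, and the block lies flat. I'm handing in.

```bash
python3 -c "
from cell import *
print(finish_job())"
```

```text
the job is handed in; nothing more can be done
None
```

The job is handed in, with no verdict returned: the carved block lies relief side up in the tray, and the caddy is parked in the outline (measured within a few mm), castors trailing straight as far as the cameras show, and released.

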